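# Walk the potted transformer round to face the test fence

### The job

Turn the heavy black transformer round with the fingertips, pushing it first at an orange corner, then at a blue corner, and so on in turn as needed, until its brass face looks squarely at the fence while still standing clear of it. Then push it straight in and leave it with the brass face flush against the fence and the whole block between the two yellow marks. Nothing is gripped or lifted: keep the block on the grey mat, do not touch its handle, do not let it bump the fence while it is skewed, and leave the other things on the bench alone.

Things in the scene. Friction and masses are not known exactly. Their poses are not given: they have to be found in the camera images.
- block: Black potted transformer, loose: 100 mm (x) by 110 mm (y), 50 mm tall, about 0.9 kg (varies). Origin: centre of its underside, z up. The middle 50 mm of its +x side is the brass face; blue corners at the ends of that side, orange corners at the ends of the -x side. Starts 0.75 to 1.3 rad anticlockwise (from above) of facing the fence, centre 135 to 150 mm from it, one orange corner towards the robot.
- fence: Fixed aluminium bar 300 mm long (y), 16 mm thick, 36 mm tall, copper strip on its robot-side face, low foot behind. Origin: foot of that face, mid-length; x points away from the robot: free space is at negative x. Yellow marks wrap over it 75 to 85 mm either side of the middle (150 mm free between). The grey mat, flat, spans x -270 to 0, y -150 to 150 mm; the bench is z = 0.
- blue_caps: the two blue rubber caps, flush in the block's upright corners on its brass side; each covers 30 mm of both faces next to its corner, full height; origin and axes are the block's
- orange_caps: the two orange rubber caps, flush in the block's upright corners on the side away from the brass; each covers 30 mm of both faces next to its corner, full height; origin and axes are the block's
- handle: steel carrying handle on the block's top: 9 mm bar along the block's y, 60 mm long, from 50 up to 75 mm above the bench, at x = -12 mm in the block's frame; origin and axes are the block's. Not to be touched.
- blue_left (a point): blue corner of the block at (50, 55) mm in the block's frame, 25 mm up (half-way)
- blue_right (a point): blue corner of the block at (50, -55) mm in the block's frame, 25 mm up (half-way)
- orange_left (a point): orange corner of the block at (-50, 55) mm in the block's frame, 25 mm up (half-way)
- orange_right (a point): orange corner of the block at (-50, -55) mm in the block's frame, 25 mm up (half-way)
- can_a: bystander: standing blue capacitor can, 32 mm diameter, 48 mm tall; origin at the centre of its underside. To be left alone.
- can_b: bystander: standing black capacitor can, 35 mm diameter, 56 mm tall; origin at the centre of its underside. To be left alone.
- driver: bystander: screwdriver with green handle lying down, 170 mm long, along its x. To be left alone.
- knob: bystander: brass control knob, 34 mm diameter, 20 mm tall; origin at the centre of its underside. To be left alone.
- meter: bystander: grey handheld multimeter lying on its back, 150 x 78 x 40 mm; origin at the centre of its underside. To be left alone.
- jar: bystander: clear lidded jar, 56 mm diameter, 70 mm tall; origin at the centre of its underside. To be left alone.
- tray: bystander: yellow two-part tray, 130 x 90 x 30 mm; origin at the centre of its underside. To be left alone.

How it is judged:
By the outcome, as a careful person would: the job done as asked, in the order asked, and still so for the second after the job is handed in, with the robot touching nothing.
It also fails if it takes over 72 s, if anything falls off the work surface, if the arm or the gripper's body presses on something with over 40 N, if the wrist force passes 120 N, or if a joint passes its speed limit or range.

### The arm

A 7-joint arm with a two-finger parallel gripper is mounted at the origin on the work surface. World frame = base frame: x ahead of the robot, y to its left, z up, the work surface at z = 0. Lengths are in m, angles in rad, forces in N, time in s.
With the tool pointing down it reaches from about 0.4 to 0.85 m from the base axis. Payload 10.4 kg.
Tool frame: the origin (TCP) lies midway between the tips of the shut fingers; the grasp point (between the pads) lies 19 mm behind it; x points along the fingers, y is the direction in which the jaws open and shut, and the axes are right-handed (so a half turn about x gives the same grasp; the last joint's range is limited). The gripper opens to 87 mm and grips with 3 to 60 N. Pads are 19 mm wide; open, the fingers measure 117 mm over their backs; the gripper's body (75 mm by 190 mm) begins 51 mm behind the grasp point.
Start: joints at [1.212, 0.332, -0.065, 1.46, 0.022, 1.35, -0.088], TCP at [0.206, -0.59, 0.223] pointing down, gripper open.
Joint ranges: [-2.6, 2.6], [-0.5, 2.12], [-1.47, 1.34], [0.16, 2.42], [-1.27, 4.41], [0.06, 2.06], [-2.6, 2.6]. Speed limits (rad/s): [2.22, 2.22, 2.79, 2.79, 3.14, 3.14, 3.14].

### API

Orientations are given as a unit quaternion [x, y, z, w].
In Python, from bench import r gives the robot as it stands.
- The arm moves only by the shell command python3 -m jog 'ROWS' [OPENING] [FORCE]. ROWS is JSON, a list of rows, each an object with "slide": the shift along the tool's x, y, z in cm, a list of three; "roll": the turn about the tool's x in degrees. A call has 1 to 5 rows; each row is the pose to reach, as a shift and turn from the pose measured when the call began, along the tool's axes at that moment; what a row does not reach only later rows make up. A row lasts 1/12 s, in which the tool goes at most 41.7 mm and 7.16 degrees, less where a joint would pass 70% of its speed; a pose out of reach is approached as far as the arm can. A call with a gripper value outside its range is refused whole. OPENING is the closure, from 0 (fully open) to 1 (shut), set as the call begins (- or left out, the last holds). The fingers move at their own pace and stop on an object; FORCE is the grip in N (left out, the last holds). Time passes only in rows, so rows that repeat a pose let the fingers close. It gives the time, the measured TCP pose, the force and the opening at its end, in the units of the state.
- r.read_state(): the state, without advancing time (a new reading comes with each control period).
- r.camera(name): name is "scene" or "top"; returns the picture (420x560x3 uint8, red, green, blue); there is no depth.
- r.camera_info(name): a dict with "intrinsics" (3x3 intrinsics, pixels), "k1" (the pictures are not rectified: a ray, as slopes to the right and down, at radius r is drawn at 1 + k1 r^2 times it, then the intrinsics apply), "R" (3x3) and "t" (3): a world point X has camera coordinates R X + t. Camera axes: x right, y down, z forward; pixel columns grow to the right and rows downward; lengths in m; the calibration is good to about 2 mm. A picture is of the moment at which its call begins. camera_info takes no time and is no camera call.
- r.close_job(): hands the job in, once; it reports no verdict.
The state is a dict: "time": time; "joint_positions": joint angles; "joint_vel": joint speeds; "joint_torque": joint torques, N m; "ee_pos": TCP position; "eef_rot": TCP orientation; "ft_force": force on the tool from outside, world axes, zero at the start; "torque": the same for the moment, N m; "width": finger opening in m.
Only numpy, scipy, OpenCV 4.12 (cv2) and the standard library are available. Lean on these libraries where they do the work, as an engineer would, in place of code of your own. Each camera call takes 0.05 s, during which the arm holds its last target.

## Working session

There is one attempt and no reset: what is moved stays moved. The work goes in short steps, Python scripts to look and compute and a shell command to move; the robot and the scene stay as the last step left them, time stands still between calls to the robot, and variables do not carry over. Pictures are saved under pics/ and viewed, and the job is handed in when it is done.

```bash
ls; mkdir -p pics
python3 - <<'E'
from bench import r
import cv2
s=r.read_state()
for k,v in s.items(): print(k,v)
for n in("scene","top"):
    print(r.camera_info(n)); im=r.camera(n); cv2.imwrite(f"pics/{n}0.png",im[:,:,::-1])
E
```

```text
pics
time 0.0
joint_positions [ 1.21245     0.33285971 -0.06469849  1.46091367  0.02159869  1.34990807
 -0.08850277]
joint_vel [-6.57793586e-04  1.24608666e-03  5.50299335e-06  3.30280330e-04
 -9.21104243e-04  1.11639456e-04 -1.21313223e-03]
joint_torque [ 4.31064445e-04 -6.23259044e+01  2.50579894e-02 -3.89903212e+01
 -6.12927787e-02  3.97584925e-02  2.03577151e-04]
ee_pos [ 0.20579095 -0.58974785  0.22177474]
eef_rot [-0.69706101 -0.11863446  0.69726983 -0.11767157]
ft_force [ 0.30803239  0.59038923 -0.21535853]
torque [-0.03397815  0.08763313  0.00772744]
width 0.08754113324885777
{'intrinsics': array([[454.41292513,   0.        , 279.43627588],
       [  0.        , 454.41292513, 208.82301942],
       [  0.        ,   0.        ,   1.        ]]), 'k1': -0.0897731805919457, 'R': array([[ 0.36829452,  0.92959503,  0.0145678 ],
       [ 0.68194734, -0.25946302, -0.68383241],
       [-0.63190741,  0.26178621, -0.72949367]]), 't': array([-0.20075938, -0.36403489,  1.80879302])}
{'intrinsics': array([[462.85125079,   0.        , 281.42962847],
       [  0.        , 462.85125079, 208.2882596 ],
       [  0.        ,   0.        ,   1.        ]]), 'k1': 0.0003350195974000024, 'R': array([[-2.10872313e-03, -9.99774178e-01,  2.11458391e-02],
       [-9.92455226e-01, -4.99918618e-04, -1.22606580e-01],
       [ 1.22589464e-01, -2.12448418e-02, -9.92230054e-01]]), 't': array([-0.01905869,  0.60755883,  1.11882177])}
```

View pics/scene0.png

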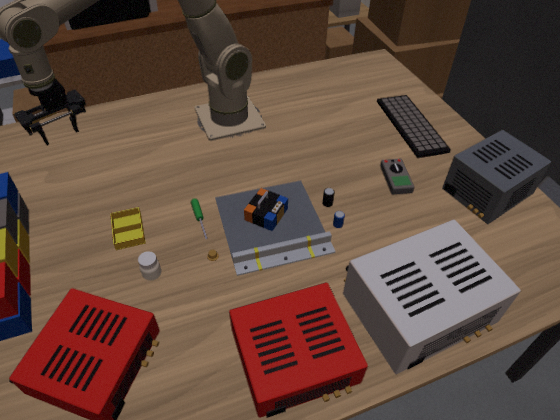

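View pics/top0.png

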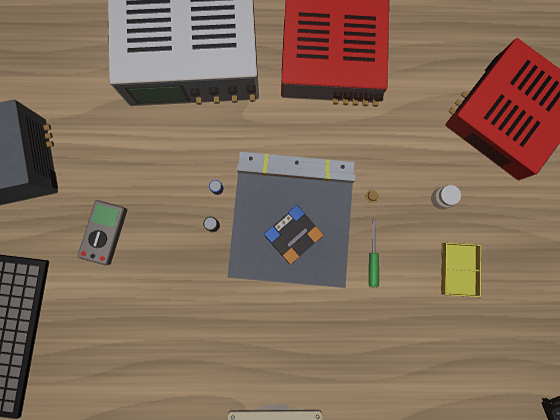

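```bash
cat > h.py <<'E'
import numpy as np, cv2
from bench import r
from scipy.spatial.transform import Rotation as Rn
def ray(cam,uv):
    c=r.camera_info(cam);K=c["intrinsics"];R=c["R"];t=c["t"]
    d=cv2.undistortPoints(np.array([[uv]],float),K,np.array([c["k1"],0,0,0]))[0,0]
    return -R.T@t, R.T@np.array([d[0],d[1],1])
def onz(cam,uv,z):
    o,d=ray(cam,uv); return o+d*(z-o[2])/d[2]
def proj(cam,X):
    c=r.camera_info(cam)
    return cv2.projectPoints(np.array(X,float).reshape(-1,3),cv2.Rodrigues(c["R"])[0],c["t"],c["intrinsics"],np.array([c["k1"],0,0,0]))[0][:,0]
def snap(cam,name,box,k):
    im=r.camera(cam); x0,y0,x1,y1=box
    cr=cv2.resize(im[y0:y1,x0:x1],None,fx=k,fy=k,interpolation=cv2.INTER_CUBIC)
    cv2.imwrite(f"pics/{name}.png",cr[:,:,::-1]); return im
def yaw():
    s=r.read_state(); M=Rn.from_quat(s["eef_rot"]).as_matrix()
    return s,M
E
python3 - <<'E'
from h import *
im=snap("top","topz1",(220,145,365,295),4)
s,M=yaw(); print(M.round(3))
hsv=cv2.cvtColor(im,cv2.COLOR_RGB2HSV)
sub=np.zeros(hsv.shape[:2],np.uint8); sub[190:290,232:350]=255
for n,lo,hi in(("blue",(100,120,60),(125,255,255)),("orange",(5,120,80),(20,255,255))):
    m=cv2.inRange(hsv,lo,hi)&sub
    k,l,st,c=cv2.connectedComponentsWithStats(m)
    for i in range(1,k):
        if st[i,4]>15: print(n,st[i],c[i],onz("top",c[i],.05))
E
```

```text
[[-0.     0.33  -0.944]
 [ 0.001 -0.944 -0.33 ]
 [-1.    -0.001  0.   ]]
blue [289 205  15  16 139] [296.05035971 212.68345324] [ 0.59508897 -0.05538501  0.05      ]
blue [264 226  16  17 149] [271.73154362 234.03355705] [0.5423525  0.00465005 0.05      ]
orange [307 226  16  17 149] [314.71812081 233.89932886] [ 0.54261074 -0.1010047   0.05      ]
orange [283 248  16  16 152] [290.42105263 255.46052632] [ 0.48996537 -0.04099818  0.05      ]
```

View pics/topz1.png

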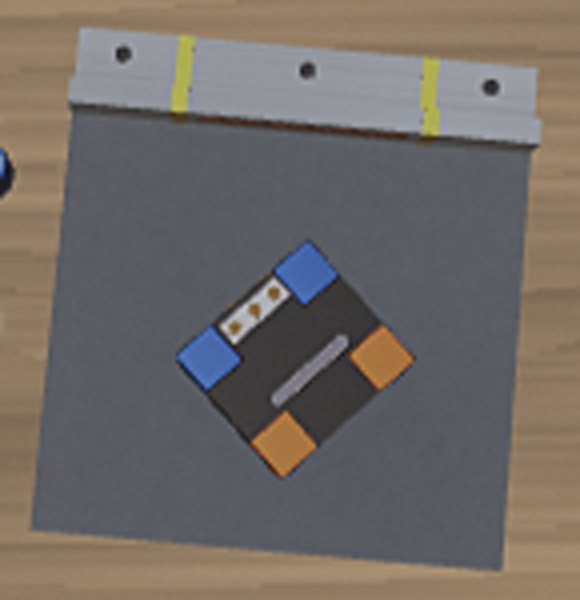

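```bash
cat > fence.py <<'E'
from h import *
im=r.camera("top")
g=im.astype(int)
for u in (250,285,310,345): print(u,[tuple(g[v,u]) for v in range(166,186,1)])
E
python3 fence.py
python3 - <<'E'
from h import *
print(ray("top",(280,200))[0])
im=r.camera("top");hsv=cv2.cvtColor(im,cv2.COLOR_RGB2HSV)
m=cv2.inRange(hsv,(22,100,90),(35,255,255)); m[:, :235]=0;m[:,355:]=0;m[200:]=0
k,l,st,c=cv2.connectedComponentsWithStats(m)
for i in range(1,k):
    if st[i,4]>8: print(st[i],c[i],onz("top",c[i],.036))
# mat edges
g=cv2.cvtColor(im,cv2.COLOR_RGB2HSV)
mat=cv2.inRange(hsv,(95,15,40),(130,100,130)); mat[:175]=0;mat[295:]=0;mat[:,:222]=0;mat[:,:][:,362:]=0
cs,_=cv2.findContours(mat,cv2.RETR_EXTERNAL,cv2.CHAIN_APPROX_NONE)
cc=max(cs,key=cv2.contourArea); print(cv2.contourArea(cc)); 
print(cv2.approxPolyDP(cc,6,True)[:,0])
for p in cv2.approxPolyDP(cc,6,True)[:,0]: print(p,onz("top",p.astype(float),0))
E
```

```text
250 [(np.int64(146), np.int64(149), np.int64(155)), (np.int64(147), np.int64(150), np.int64(157)), (np.int64(146), np.int64(147), np.int64(155)), (np.int64(147), np.int64(149), np.int64(156)), (np.int64(145), np.int64(148), np.int64(155)), (np.int64(121), np.int64(122), np.int64(126)), (np.int64(61), np.int64(58), np.int64(53)), (np.int64(74), np.int64(72), np.int64(71)), (np.int64(89), np.int64(91), np.int64(95)), (np.int64(94), np.int64(97), np.int64(103)), (np.int64(91), np.int64(93), np.int64(99)), (np.int64(92), np.int64(94), np.int64(100)), (np.int64(91), np.int64(93), np.int64(100)), (np.int64(93), np.int64(95), np.int64(101)), (np.int64(93), np.int64(95), np.int64(102)), (np.int64(90), np.int64(92), np.int64(100)), (np.int64(91), np.int64(93), np.int64(100)), (np.int64(90), np.int64(92), np.int64(99)), (np.int64(90), np.int64(93), np.int64(98)), (np.int64(92), np.int64(94), np.int64(101))]
285 [(np.int64(146), np.int64(149), np.int64(155)), (np.int64(144), np.int64(147), np.int64(154)), (np.int64(147), np.int64(151), np.int64(158)), (np.int64(146), np.int64(149), np.int64(155
[... 2326 characters left out ...]
), np.int64(78), np.int64(74)), (np.int64(68), np.int64(64), np.int64(61)), (np.int64(76), np.int64(74), np.int64(72)), (np.int64(94), np.int64(96), np.int64(103)), (np.int64(91), np.int64(93), np.int64(99)), (np.int64(91), np.int64(93), np.int64(100))]
[0.46577899 0.00501853 1.18502231]
[263 154   6  20  73] [265.26027397 163.60273973] [0.72164323 0.02109758 0.036     ]
[325 159   5  20  76] [327.15789474 168.71052632] [ 0.70885183 -0.13569931  0.036     ]
11826.0
[[238 175]
 [228 276]
 [344 286]
 [351 184]]
[238 175] [0.69927803 0.09232631 0.        ]
[228 276] [0.43961841 0.11512964 0.        ]
[344 286] [ 0.41377172 -0.17858659  0.        ]
[351 184] [ 0.6760442  -0.20179781  0.        ]
```

Run:
```python
from h import *
im=cv2.cvtColor(r.camera("top"),cv2.COLOR_RGB2GRAY).astype(float)
P=[];Q=[]
for u in range(242,352):
    if 260<u<271 or 322<u<333: continue
    col=im[165:190,u]; i=np.argmax((col<115)); # first below
    v=165+i-1+(col[i-1]-115)/(col[i-1]-col[i]) 
    P.append((onz("top",(u,v),.036))[:2])
    j=i
    while not(col[j]<83 and col[j+1]>=83): j+=1
    v=165+j+(83-col[j])/(col[j+1]-col[j]); Q.append(onz("top",(u,v),0)[:2])
for A in(P,Q):
    A=np.array(A); f=np.polyfit(A[:,1],A[:,0],1); res=A[:,0]-np.polyval(f,A[:,1]); ok=abs(res)<.002
    f=np.polyfit(A[ok,1],A[ok,0],1); print(f,res.std(),np.arctan(f[0]),A[:,1].min(),A[:,1].max(), np.polyval(f,-.0565))
# mat left/right edges at z=0, front edge: saturation
m=cv2.cvtColor(r.camera("top"),cv2.COLOR_RGB2HSV)
mat=cv2.inRange(m,(95,15,40),(130,100,130))
for rng in((190,270),):
    L=[];Rr=[]
    for v in range(*rng):
        xs=np.where(mat[v,225:360]>0)[0]+225
        L.append(onz("top",(xs.min()-.5,v),0)[:2]);Rr.append(onz("top",(xs.max()+.5,v),0)[:2])
    for A in(L,Rr):
        A=np.array(A);f=np.polyfit(A[:,0],A[:,1],1);print("side",f,-np.arctan(f[0]),np.polyval(f,.69),np.polyval(f,.55))
```

```text
[0.08629364 0.69710733] 0.00884902129644776 0.08608039721505656 -0.19571691989750994 0.07971214152328428 0.692231739739496
[0.09085596 0.69697554] 0.00763118963289528 0.09060718700913468 -0.20185589087035583 0.08199157088966569 0.6918421775529245
side [-0.08865215  0.15523323] 0.08842099192295944 0.094063250733603 0.10647455144834556
side [-0.08945556 -0.14343078] 0.08921808630256983 -0.20515512121134943 -0.1926313422777114
```

```bash
cat > st.py <<'E'
import sys
from h import *
PSI=-.088; O=np.array([.692,-.0557]); F=np.array([[np.cos(PSI),np.sin(PSI)],[-np.sin(PSI),np.cos(PSI)]])
def tool():
    s,M=yaw(); p=F@(s["ee_pos"][:2]-O)*1000; a=F@M[:2,1]
    print("t %.2f TCP fence"%s["time"],p.round(1),"z %.1f"%(s["ee_pos"][2]*1000),"tooly ang deg %.1f"%np.degrees(np.arctan2(a[1],a[0])),"tilt",M[:,0].round(3),"F",(F@s["ft_force"][:2]).round(1),s["ft_force"][2].round(1),"w %.4f"%s["width"])
    return p
def block(im):
    hsv=cv2.cvtColor(im,cv2.COLOR_RGB2HSV); sub=np.zeros(hsv.shape[:2],np.uint8); sub[150:292,230:355]=255
    out={}
    for n,lo,hi in(("blue",(100,120,60),(125,255,255)),("orange",(5,120,80),(20,255,255))):
        m=cv2.inRange(hsv,lo,hi)&sub
        k,l,st,c=cv2.connectedComponentsWithStats(m)
        out[n]=[(st[i,4],F@(onz("top",c[i],.05)[:2]-O)*1000) for i in range(1,k) if st[i,4]>25]
        print(n,[(a,p.round(1)) for a,p in out[n]])
    if len(out["blue"])==2 and len(out["orange"])==2:
        B=np.array([p for a,p in out["blue"]]);Q=np.array([p for a,p in out["orange"]])
        d=B.mean(0)-Q.mean(0); th=np.arctan2(d[1],d[0]); e=B[0]-B[1]; 
        n=np.array([-np.sin(th),np.cos(th)]); 
        e=e*np.sign(e@n); f=Q[0]-Q[1]; f=f*np.sign(f@n); g=e+f; th2=np.arctan2(-g[0],g[1])
        print("sizes",np.linalg.norm(d).round(1),np.linalg.norm(e).round(1),np.linalg.norm(f).round(1))
        th=(th+th2)/2; c=(B.mean(0)+Q.mean(0))/2
        print("block centre",c.round(1),"yaw %.3f (%.1f deg)"%(th,np.degrees(th)))
        R=np.array([[np.cos(th),-np.sin(th)],[np.sin(th),np.cos(th)]])
        w,hh=50,55
        for nm,q in(("OL",(-w,hh)),("OR",(-w,-hh)),("BL",(w,hh)),("BR",(w,-hh)),("OLface42",(-w,42)),("BRface-42",(w,-42))): print(nm,(c+R@np.array(q)).round(1))
if __name__=="__main__":
    tool()
    if len(sys.argv)>1:
        im=snap("top",sys.argv[1],(220,145,365,295),4); block(im)
    if len(sys.argv)>2: snap("scene",sys.argv[1]+"_s",(190,160,360,290),4)
E
python3 st.py b0
python3 -m jog '[{"slide":[0,0,0],"roll":-7},{"slide":[0,0,0],"roll":-14},{"slide":[0,0,0],"roll":-21},{"slide":[0,0,0],"roll":-28},{"slide":[0,0,0],"roll":-35}]' 1 20
python3 -m jog '[{"slide":[0,0,0],"roll":-7},{"slide":[0,0,0],"roll":-14},{"slide":[0,0,0],"roll":-21},{"slide":[0,0,0],"roll":-28},{"slide":[0,0,0],"roll":-30.7}]'
python3 st.py
```

```text
t 0.35 TCP fence [-437.3 -575. ] z 222.4 tooly ang deg -65.7 tilt [-0.  0. -1.] F [-0.5 -0.8] -0.3 w 0.0869
blue [(np.int32(138), array([-96.6,  -8.3])), (np.int32(148), array([-154.4,   47.1]))]
orange [(np.int32(149), array([-144.8,  -58.3])), (np.int32(152), array([-202.4,   -3.2]))]
sizes 69.5 80.1 79.7
block centre [-149.6   -5.7] yaw 0.807 (46.2 deg)
OL [-223.9   -3.7]
OR [-144.5  -79.8]
BL [-154.7   68.5]
BR [-75.3  -7.6]
OLface42 [-214.5  -12.7]
BRface-42 [-84.6   1.4]
time: 0.82
ee_pos: [0.206, -0.59, 0.2224]
eef_rot: [0.628, 0.324, -0.628, 0.324]
ft_force: [0.2, 0.3, -0.3]
width: 0.0613
time: 1.23
ee_pos: [0.2058, -0.59, 0.2224]
eef_rot: [0.518, 0.481, -0.518, 0.481]
ft_force: [0.5, 0.1, 0.4]
width: 0.0285
t 1.23 TCP fence [-437.3 -575. ] z 222.4 tooly ang deg 0.7 tilt [-0.  0. -1.] F [0.5 0.1] 0.4 w 0.0285
```

```bash
python3 -m jog '[{"slide":[0,1.3,-3.6]},{"slide":[0,2.6,-7.2]},{"slide":[0,3.9,-10.8]},{"slide":[0,5.2,-14.4]},{"slide":[0,6.5,-18]}]'
python3 -m jog '[{"slide":[0,1.3,-3.6]},{"slide":[0,2.6,-7.2]},{"slide":[0,3.9,-10.8]},{"slide":[0,5.2,-14.4]},{"slide":[0,6.5,-18]}]'
python3 -m jog '[{"slide":[0,1.3,-3.6]},{"slide":[0,2.6,-7.2]},{"slide":[0,3.9,-10.8]},{"slide":[0,5.2,-14.4]},{"slide":[0,5.2,-14.4]}]'
python3 st.py
```

```text
t 1.23 TCP fence [-437.3 -575. ] z 222.4 tooly ang deg 0.7 tilt [-0.  0. -1.] F [0.5 0.1] 0.4 w 0.0285invalid input at $[0]: expected keys slide, roll
invalid input at $[0]: expected keys slide, roll
invalid input at $[0]: expected keys slide, roll
```

```bash
python3 -m jog '[{"slide":[0,1.3,-3.6],"roll":0},{"slide":[0,2.6,-7.2],"roll":0},{"slide":[0,3.9,-10.8],"roll":0},{"slide":[0,5.2,-14.4],"roll":0},{"slide":[0,6.5,-18],"roll":0}]'
python3 -m jog '[{"slide":[0,1.3,-3.6],"roll":0},{"slide":[0,2.6,-7.2],"roll":0},{"slide":[0,3.9,-10.8],"roll":0},{"slide":[0,5.2,-14.4],"roll":0},{"slide":[0,6.5,-18],"roll":0}]'
python3 st.py
```

```text
time: 1.65
ee_pos: [0.2846, -0.4137, 0.2225]
eef_rot: [-0.518, -0.481, 0.519, -0.481]
ft_force: [1.8, -0.5, -0.1]
width: 0.0016
time: 2.07
ee_pos: [0.3633, -0.2374, 0.2226]
eef_rot: [-0.518, -0.48, 0.519, -0.481]
ft_force: [0.9, -0.2, 0.2]
width: 0.0003
t 2.07 TCP fence [-311.4 -209.9] z 222.6 tooly ang deg 0.7 tilt [ 0.    -0.001 -1.   ] F [ 0.9 -0.1] 0.2 w 0.0003
```

```bash
python3 -m jog '[{"slide":[0,1.3,-3.5],"roll":0},{"slide":[0,2.6,-7],"roll":0},{"slide":[0,3.9,-10.5],"roll":0},{"slide":[0,5.2,-14],"roll":0},{"slide":[0,6.2,-17],"roll":0}]'
python3 -m jog '[{"slide":[3.5,0,0],"roll":-0.7},{"slide":[7,0,0],"roll":-0.7},{"slide":[10.5,0,0],"roll":-0.7},{"slide":[13.5,0,0],"roll":-0.7},{"slide":[13.5,0,0],"roll":-0.7}]'
python3 st.py
```

```text
time: 2.48
ee_pos: [0.4388, -0.07, 0.2229]
eef_rot: [-0.518, -0.48, 0.518, -0.482]
ft_force: [0.3, -0.2, -0.2]
width: 0.0005
time: 2.9
ee_pos: [0.4354, -0.0696, 0.0833]
eef_rot: [-0.514, -0.486, 0.517, -0.483]
ft_force: [-1.1, -0.0, -1.3]
width: 0.0005
t 2.90 TCP fence [-254.4  -36.4] z 83.3 tooly ang deg 1.5 tilt [-0.006  0.001 -1.   ] F [-1.1 -0.1] -1.3 w 0.0005
```

```bash
python3 -m jog '[{"slide":[2,0,0],"roll":0},{"slide":[4,0,0],"roll":0},{"slide":[5.5,0,0],"roll":0},{"slide":[6.5,0,0],"roll":0},{"slide":[6.5,0,0],"roll":0}]'
python3 st.py p1 s
```

```text
time: 3.32
ee_pos: [0.4347, -0.0697, 0.018]
eef_rot: [-0.514, -0.486, 0.517, -0.482]
ft_force: [-1.2, 0.3, -0.0]
width: 0.0003
t 3.32 TCP fence [-255.1  -36.5] z 18.0 tooly ang deg 1.5 tilt [-0.007  0.001 -1.   ] F [-1.2  0.2] -0.0 w 0.0003
blue [(np.int32(139), array([-96.6,  -8.2])), (np.int32(148), array([-154.3,   47. ]))]
orange [(np.int32(123), array([-142.2,  -57.8])), (np.int32(68), array([-197.3,    2.7]))]
sizes 64.6 79.9 81.8
block centre [-147.6   -4.1] yaw 0.794 (45.5 deg)
OL [-221.9   -1.2]
OR [-143.4  -78.3]
BL [-151.7   70.1]
BR [-73.3  -7. ]
OLface42 [-212.6  -10.3]
BRface-42 [-82.6   2.1]
```

View pics/p1.png

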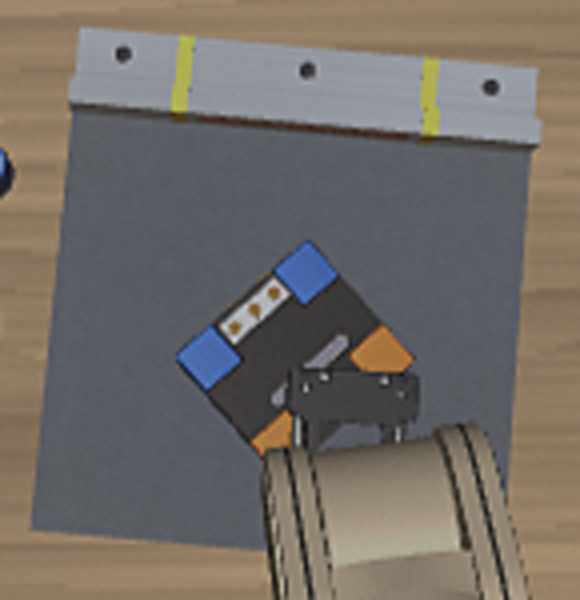

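View pics/p1_s.png

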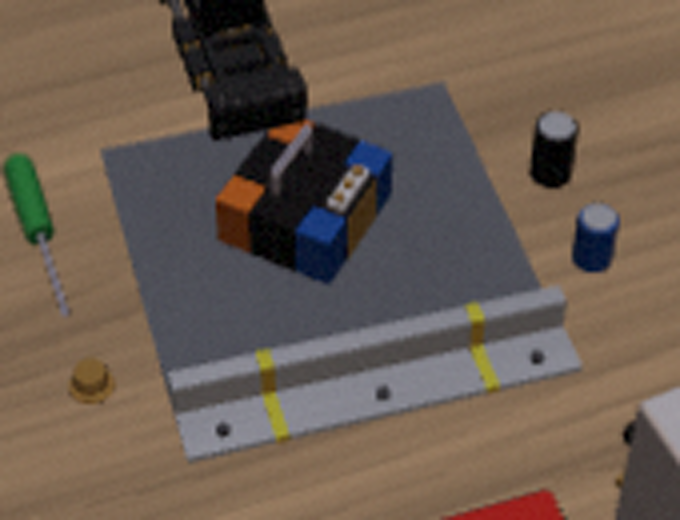

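```bash
python3 -m jog '[{"slide":[-0.2,0.5,-0.4],"roll":1.5},{"slide":[-0.5,1,-0.8],"roll":1.5},{"slide":[-0.5,1.5,-1.2],"roll":1.5},{"slide":[-0.5,2,-1.5],"roll":1.5},{"slide":[-0.5,2.3,-1.6],"roll":1.5}]'
python3 st.py p2
```

```text
time: 3.83
ee_pos: [0.4608, -0.0545, 0.0248]
eef_rot: [-0.52, -0.479, 0.522, -0.477]
ft_force: [0.6, 0.6, -1.0]
width: 0.0003
t 3.83 TCP fence [-230.4  -19.2] z 24.8 tooly ang deg 0.1 tilt [-0.004  0.001 -1.   ] F [0.6 0.6] -1.0 w 0.0003
blue [(np.int32(139), array([-96.6,  -8.2])), (np.int32(147), array([-154.3,   47.1]))]
orange []
```

```bash
python3 -m jog '[{"slide":[0,0.3,-0.3],"roll":0},{"slide":[0,0.5,-0.6],"roll":0},{"slide":[0,0.8,-0.9],"roll":0},{"slide":[0,1,-1.1],"roll":0},{"slide":[0,1,-1.1],"roll":0}]'
python3 st.py p3
```

```text
time: 4.3
ee_pos: [0.4711, -0.044, 0.0242]
eef_rot: [-0.52, -0.48, 0.522, -0.476]
ft_force: [-3.5, -0.1, -0.3]
width: 0.0008
t 4.30 TCP fence [-221.    -7.8] z 24.2 tooly ang deg 0.1 tilt [-0.006  0.001 -1.   ] F [-3.5 -0.4] -0.3 w 0.0008
blue [(np.int32(139), array([-90.1, -10.1])), (np.int32(147), array([-142.6,   50.4]))]
orange []
```

View pics/p3.png

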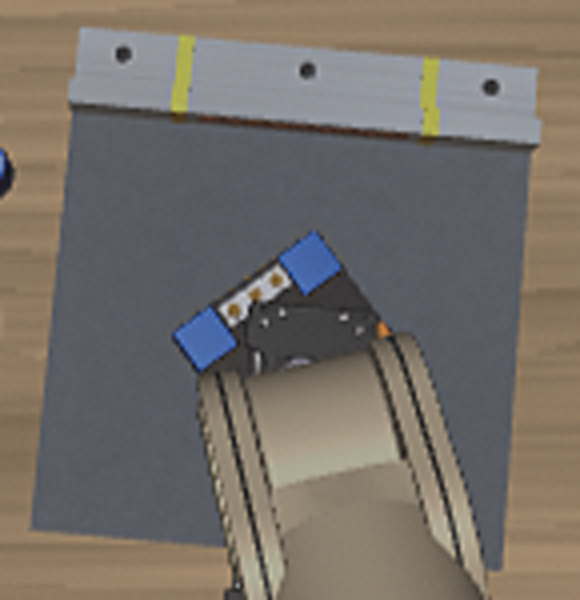

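```bash
python3 - <<'E'
s=open('st.py').read()
s=s.replace('if __name__','''def blue(im):
    hsv=cv2.cvtColor(im,cv2.COLOR_RGB2HSV); m=cv2.inRange(hsv,(100,120,60),(125,255,255)); s=np.zeros_like(m); s[150:292,230:355]=255
    k,l,st,c=cv2.connectedComponentsWithStats(m&s)
    B=[F@(onz("top",c[i],.05)[:2]-O)*1000 for i in range(1,k) if st[i,4]>100]
    if len(B)!=2: print("blue n",len(B)); return
    B=sorted(B,key=lambda p:p[1]); e=B[1]-B[0]; th=np.arctan2(-e[0],e[1]); u=np.array([np.cos(th),np.sin(th)]); v=np.array([-u[1],u[0]])
    c=(B[0]+B[1])/2-35*u; s,M=yaw(); p=F@(s["ee_pos"][:2]-O)*1000-c
    print("BLUE: sep %.1f centre"%np.linalg.norm(e),c.round(1),"yaw %.3f"%th,"TCP in block frame (%.1f, %.1f)"%(p@u,p@v))
if __name__''',1).replace("block(im)\n    if","block(im); blue(im)\n    if")
open('st.py','w').write(s)
E
python3 -m jog '[{"slide":[0,0.1,-0.3],"roll":0},{"slide":[0,0.3,-0.6],"roll":0},{"slide":[0,0.5,-0.9],"roll":0},{"slide":[0,0.6,-1.2],"roll":0},{"slide":[0,0.6,-1.2],"roll":0}]'
python3 st.py p4
```

```text
time: 4.77
ee_pos: [0.4783, -0.0323, 0.0242]
eef_rot: [-0.52, -0.48, 0.522, -0.476]
ft_force: [-3.1, -0.8, 0.3]
width: 0.0004
t 4.77 TCP fence [-214.9    4.5] z 24.2 tooly ang deg 0.1 tilt [-0.006  0.001 -1.   ] F [-3.  -1.1] 0.3 w 0.0004
blue [(np.int32(141), array([-86.3, -13.8])), (np.int32(136), array([-130.3,   54. ]))]
orange []
BLUE: sep 80.8 centre [-137.7    1. ] yaw 0.576 TCP in block frame (-62.9, 44.9)
```

```bash
python3 -m jog '[{"slide":[0,0.1,-0.3],"roll":0},{"slide":[0,0.3,-0.6],"roll":0},{"slide":[0,0.5,-0.9],"roll":0},{"slide":[0,0.6,-1.2],"roll":0},{"slide":[0,0.6,-1.2],"roll":0}]'
python3 st.py p5
```

```text
time: 5.23
ee_pos: [0.486, -0.0201, 0.0243]
eef_rot: [-0.52, -0.48, 0.522, -0.477]
ft_force: [-0.9, -1.2, 0.4]
width: 0.0004
t 5.23 TCP fence [-208.3   17.3] z 24.3 tooly ang deg 0.2 tilt [-0.005  0.002 -1.   ] F [-0.8 -1.3] 0.4 w 0.0004
blue [(np.int32(140), array([-84.4, -17.6])), (np.int32(87), array([-118.7,   60.2]))]
orange [(np.int32(30), array([-142.9,  -58.1]))]
blue n 1
```

```bash
python3 -m jog '[{"slide":[0,-1,0.8],"roll":0},{"slide":[0,-2.5,2],"roll":0},{"slide":[0,-4,3],"roll":0},{"slide":[-3,-5,4],"roll":0},{"slide":[-7,-5,5],"roll":0}]'
python3 -m jog '[{"slide":[-3,0,2],"roll":0},{"slide":[-6,0,4],"roll":0},{"slide":[-6,0,8],"roll":0},{"slide":[-6,0,12],"roll":0},{"slide":[-6,0,12],"roll":0}]'
python3 st.py p6
```

```text
time: 5.7
ee_pos: [0.4276, -0.066, 0.0925]
eef_rot: [-0.519, -0.482, 0.523, -0.475]
ft_force: [0.4, -0.2, 1.3]
width: 0.0009
time: 6.12
ee_pos: [0.4162, -0.1938, 0.1526]
eef_rot: [-0.521, -0.479, 0.525, -0.473]
ft_force: [-1.3, -0.2, -0.6]
width: 0.0001
t 6.12 TCP fence [-262.6 -161.8] z 152.6 tooly ang deg -0.3 tilt [-0.01   0.001 -1.   ] F [-1.3 -0.3] -0.6 w 0.0001
blue [(np.int32(140), array([-84.4, -17.6])), (np.int32(144), array([-118.5,   54.6]))]
orange [(np.int32(148), array([-147.4,  -47.3])), (np.int32(151), array([-181.6,   24.9]))]
sizes 69.7 79.9 79.9
block centre [-133.     3.7] yaw 0.441 (25.2 deg)
OL [-201.7   32.1]
OR [-154.8  -67.4]
BL [-111.2   74.7]
BR [-64.3 -24.8]
OLface42 [-196.1   20.3]
BRface-42 [-69.9 -13. ]
BLUE: sep 79.9 centre [-133.1    3.6] yaw 0.441 TCP in block frame (-185.8, -90.9)
```

View pics/p6.png

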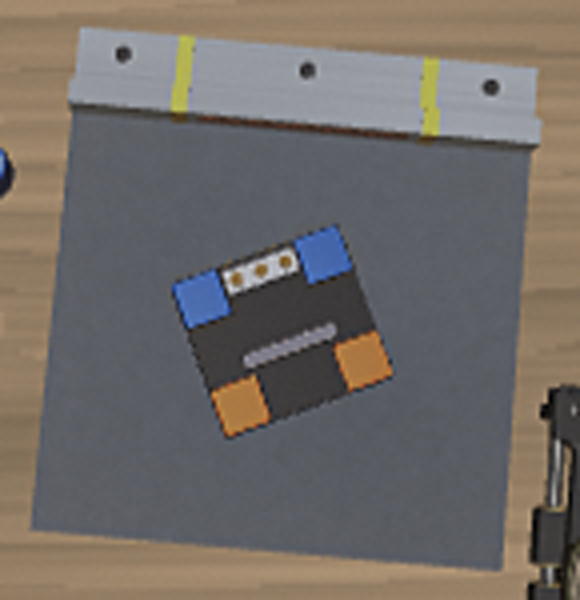

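```bash
python3 -m jog '[{"slide":[0,3.3,-2.4],"roll":0},{"slide":[0,6.6,-4.8],"roll":0},{"slide":[0,9.9,-7.2],"roll":0},{"slide":[0,13.2,-9.6],"roll":0},{"slide":[0,16.5,-12],"roll":0}]'
python3 -m jog '[{"slide":[0,3,-2.2],"roll":0},{"slide":[0,5.5,-4.2],"roll":0},{"slide":[2,5.5,-4.2],"roll":0},{"slide":[4,5.5,-4.2],"roll":0},{"slide":[4,5.5,-4.2],"roll":0}]'
python3 st.py
```

```text
time: 6.58
ee_pos: [0.5932, -0.0838, 0.1507]
eef_rot: [-0.521, -0.48, 0.524, -0.473]
ft_force: [0.5, -0.3, 1.1]
width: 0.0006
time: 7.0
ee_pos: [0.6492, -0.0454, 0.1063]
eef_rot: [-0.519, -0.482, 0.524, -0.472]
ft_force: [-0.4, -0.1, -1.3]
width: 0.0004
t 7.00 TCP fence [-43.5   6.5] z 106.3 tooly ang deg -0.1 tilt [-0.015  0.005 -1.   ] F [-0.4 -0.1] -1.3 w 0.0004
```

```bash
python3 -m jog '[{"slide":[2.5,0,0.6],"roll":0},{"slide":[5,0.2,0.6],"roll":0},{"slide":[7,0.2,0.6],"roll":0},{"slide":[8.1,0.2,0.6],"roll":0},{"slide":[8.1,0.2,0.6],"roll":0}]'
python3 st.py p7 s
```

```text
time: 7.42
ee_pos: [0.648, -0.0512, 0.0237]
eef_rot: [-0.518, -0.483, 0.525, -0.471]
ft_force: [0.4, 0.1, -0.5]
width: 0.0005
t 7.42 TCP fence [-44.3   0.6] z 23.7 tooly ang deg -0.1 tilt [-0.018  0.006 -1.   ] F [0.4 0.2] -0.5 w 0.0005
blue [(np.int32(144), array([-118.5,   54.6]))]
orange [(np.int32(151), array([-181.6,   24.9]))]
blue n 1
```

View pics/p7_s.png

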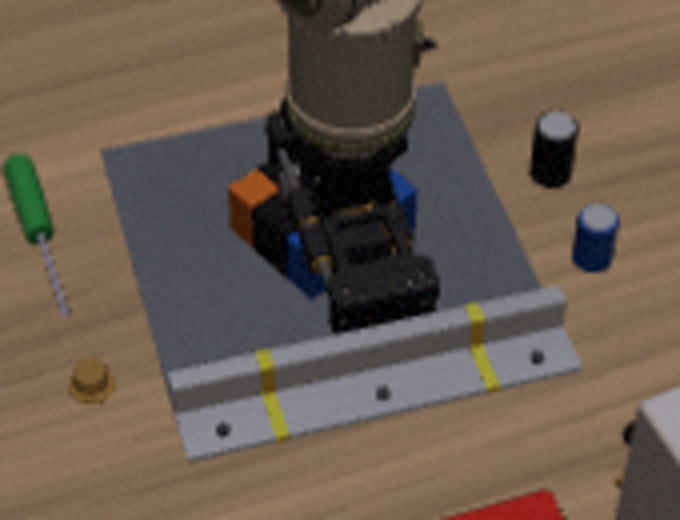

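View pics/p7.png

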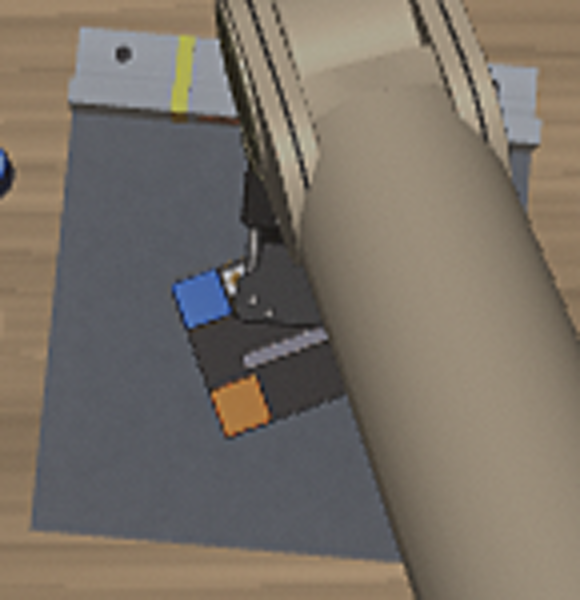

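```bash
python3 - <<'E'
s=open('st.py').read()
s=s.replace('if __name__','''def left(im):
    hsv=cv2.cvtColor(im,cv2.COLOR_RGB2HSV); P={}
    for n,lo,hi in(("blue",(100,120,60),(125,255,255)),("orange",(5,120,80),(20,255,255))):
        m=cv2.inRange(hsv,lo,hi); s=np.zeros_like(m); s[150:292,230:355]=255
        k,l,st,c=cv2.connectedComponentsWithStats(m&s)
        B=[F@(onz("top",c[i],.05)[:2]-O)*1000 for i in range(1,k) if st[i,4]>125]
        if not B: return
        P[n]=max(B,key=lambda p:p[1])
    e=P["blue"]-P["orange"]; th=np.arctan2(e[1],e[0]); u=np.array([np.cos(th),np.sin(th)]); v=np.array([-u[1],u[0]])
    c=(P["blue"]+P["orange"])/2-40*v; s,M=yaw(); p=F@(s["ee_pos"][:2]-O)*1000-c
    print("LEFT: sep %.1f centre"%np.linalg.norm(e),c.round(1),"yaw %.3f"%th,"TCP in block frame (%.1f, %.1f)"%(p@u,p@v))
if __name__''',1).replace("blue(im)\n    if","blue(im); left(im)\n    if")
open('st.py','w').write(s)
E
python3 -m jog '[{"slide":[0,-0.6,0.4],"roll":0},{"slide":[0,-1.2,0.7],"roll":0},{"slide":[0,-1.8,1],"roll":0},{"slide":[0,-2.3,1.3],"roll":0},{"slide":[0,-2.7,1.6],"roll":0}]'
python3 st.py p8
```

```text
time: 7.93
ee_pos: [0.6224, -0.0652, 0.0283]
eef_rot: [-0.52, -0.481, 0.523, -0.473]
ft_force: [5.7, 0.3, 3.5]
width: 0.0006
t 7.93 TCP fence [-68.5 -15.5] z 28.3 tooly ang deg -0.1 tilt [-0.01   0.005 -1.   ] F [5.6 0.8] 3.5 w 0.0006
blue [(np.int32(142), array([-120.7,   52.4]))]
orange [(np.int32(40), array([-167.8,  -37. ])), (np.int32(148), array([-186.7,   30.3]))]
blue n 1
LEFT: sep 69.6 centre [-141.     3.4] yaw 0.323 TCP in block frame (61.9, -41.4)
```

```bash
python3 -m jog '[{"slide":[0.2,-0.4,0.3],"roll":0},{"slide":[0.3,-0.7,0.5],"roll":0},{"slide":[0.4,-1,0.7],"roll":0},{"slide":[0.4,-1.2,0.8],"roll":0},{"slide":[0.4,-1.2,0.8],"roll":0}]'
python3 st.py p9
```

```text
time: 8.4
ee_pos: [0.6114, -0.0731, 0.0264]
eef_rot: [-0.522, -0.479, 0.522, -0.474]
ft_force: [8.0, -2.7, 8.0]
width: 0.0005
t 8.40 TCP fence [-78.8 -24.4] z 26.4 tooly ang deg -0.1 tilt [-0.005  0.004 -1.   ] F [ 8.2 -1.9] 8.0 w 0.0005
blue [(np.int32(141), array([-119.5,   48.5]))]
orange [(np.int32(149), array([-188. ,   35.7])), (np.int32(77), array([-178.8,  -39.3]))]
blue n 1
LEFT: sep 69.8 centre [-146.4    2.7] yaw 0.185 TCP in block frame (61.5, -39.2)
```

```bash
python3 -m jog '[{"slide":[0,-0.4,0.2],"roll":0},{"slide":[0,-0.7,0.3],"roll":0},{"slide":[0,-1,0.4],"roll":0},{"slide":[0,-1.2,0.5],"roll":0},{"slide":[0,-1.2,0.5],"roll":0}]'
python3 st.py p10
```

```text
time: 8.87
ee_pos: [0.5992, -0.0778, 0.027]
eef_rot: [-0.522, -0.479, 0.522, -0.475]
ft_force: [4.1, -0.5, 2.8]
width: 0.0005
t 8.87 TCP fence [-90.5 -30.2] z 27.0 tooly ang deg -0.2 tilt [-0.004  0.003 -1.   ] F [ 4.2 -0.1] 2.8 w 0.0005
blue [(np.int32(144), array([-120.8,   45.6]))]
orange [(np.int32(158), array([-190.4,   41.3])), (np.int32(93), array([-190. ,  -38.7]))]
blue n 1
LEFT: sep 69.8 centre [-153.1    3.5] yaw 0.061 TCP in block frame (60.5, -37.4)
```

```bash
python3 -m jog '[{"slide":[0,-0.3,0.1],"roll":0},{"slide":[0,-0.5,0.2],"roll":0},{"slide":[0,-0.5,0.2],"roll":0}]'
python3 st.py p11
```

```text
time: 9.17
ee_pos: [0.5936, -0.0797, 0.0269]
eef_rot: [-0.522, -0.479, 0.523, -0.475]
ft_force: [2.6, -1.4, 2.1]
width: 0.0006
t 9.17 TCP fence [-95.9 -32.5] z 26.9 tooly ang deg -0.2 tilt [-0.005  0.003 -1.   ] F [ 2.7 -1.1] 2.1 w 0.0006
blue [(np.int32(143), array([-121.8,   44.1]))]
orange [(np.int32(149), array([-191.5,   43.4])), (np.int32(97), array([-195.9,  -36.6]))]
blue n 1
LEFT: sep 69.8 centre [-156.2    3.8] yaw 0.011 TCP in block frame (59.9, -36.9)
```

```bash
python3 -m jog '[{"slide":[0,1,0],"roll":0},{"slide":[0,2,0],"roll":0},{"slide":[-3,2.5,0],"roll":0},{"slide":[-7,2.5,0],"roll":0},{"slide":[-10,2.5,0],"roll":0}]'
python3 -m jog '[{"slide":[-2,0,3],"roll":5},{"slide":[-3,0,7],"roll":12},{"slide":[-3,0,11],"roll":19},{"slide":[-3,0,15],"roll":26},{"slide":[-3,-0,16],"roll":32}]'
python3 st.py p12
```

```text
time: 9.63
ee_pos: [0.6181, -0.0814, 0.1279]
eef_rot: [-0.521, -0.48, 0.523, -0.474]
ft_force: [0.6, -0.8, 0.3]
width: 0.0003
time: 10.05
ee_pos: [0.6008, -0.249, 0.156]
eef_rot: [-0.632, -0.312, 0.639, -0.307]
ft_force: [-0.8, -1.4, 0.0]
width: 0.0003
t 10.05 TCP fence [ -73.9 -200.6] z 156.0 tooly ang deg -33.0 tilt [-0.012  0.002 -1.   ] F [-0.6 -1.5] 0.0 w 0.0003
blue [(np.int32(144), array([-121.9,   44.1])), (np.int32(144), array([-121. ,  -35.9]))]
orange [(np.int32(149), array([-191.5,   43.4])), (np.int32(148), array([-190.4,  -36.7]))]
sizes 69.5 80.0 80.1
block centre [-156.2    3.7] yaw 0.012 (0.7 deg)
OL [-206.9   58.1]
OR [-205.5  -51.9]
BL [-106.9   59.3]
BR [-105.5  -50.7]
OLface42 [-206.7   45.1]
BRface-42 [-105.7  -37.7]
BLUE: sep 80.0 centre [-156.4    3.8] yaw 0.011 TCP in block frame (80.4, -204.3)
LEFT: sep 69.7 centre [-156.3    3.8] yaw 0.011 TCP in block frame (80.3, -204.3)
```

View pics/p12.png

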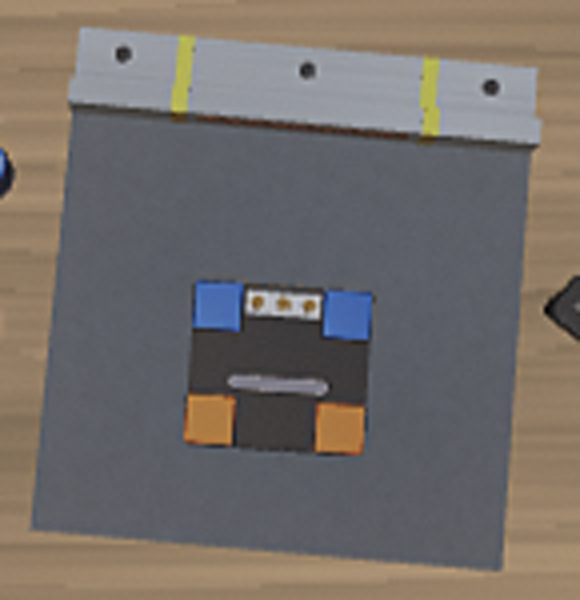

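```bash
python3 -m jog '[{"slide":[0,-3.5,-0.9],"roll":7},{"slide":[0,-7,-1.8],"roll":14},{"slide":[0,-10.5,-2.7],"roll":21},{"slide":[0,-14,-3.6],"roll":28},{"slide":[0,-17.5,-4.5],"roll":35}]' 0.2
python3 st.py
```

```text
time: 10.52
ee_pos: [0.4894, -0.1021, 0.1564]
eef_rot: [-0.695, -0.105, 0.705, -0.1]
ft_force: [-0.1, 0.3, 0.8]
width: 0.026
t 10.52 TCP fence [-197.8  -64.1] z 156.4 tooly ang deg -68.3 tilt [-0.015  0.004 -1.   ] F [-0.2  0.3] 0.8 w 0.0260
```

```bash
python3 -m jog '[{"slide":[0,-3,1.2],"roll":7},{"slide":[0,-6,2.4],"roll":14},{"slide":[0,-8.7,3.4],"roll":21},{"slide":[0,-8.7,3.4],"roll":21.7},{"slide":[0,-8.7,3.4],"roll":21.7}]' 0.2
python3 st.py
```

```text
time: 10.93
ee_pos: [0.4304, -0.0273, 0.1572]
eef_rot: [-0.7, 0.029, 0.712, 0.031]
ft_force: [0.1, -0.7, -0.3]
width: 0.0595
t 10.93 TCP fence [-263.1    5.3] z 157.2 tooly ang deg -89.8 tilt [-0.017  0.003 -1.   ] F [ 0.2 -0.7] -0.3 w 0.0595
```

```bash
python3 -m jog '[{"slide":[3.5,0,0],"roll":0.2},{"slide":[7,0,0],"roll":0.2},{"slide":[10,0,0],"roll":0.2},{"slide":[12.3,0,0],"roll":0.2},{"slide":[13.2,0,0],"roll":0.2}]'
python3 -m jog '[{"slide":[0.2,0.1,-0.5],"roll":0},{"slide":[0.2,0.1,-1],"roll":0},{"slide":[0.2,0.1,-1.5],"roll":0},{"slide":[0.2,0.1,-2],"roll":0},{"slide":[0.2,0.1,-2.5],"roll":0}]'
python3 st.py p13 s
```

```text
time: 11.35
ee_pos: [0.4257, -0.0272, 0.0218]
eef_rot: [-0.698, 0.03, 0.714, 0.032]
ft_force: [-0.8, -0.6, 0.4]
width: 0.0693
time: 11.77
ee_pos: [0.4521, -0.0306, 0.0204]
eef_rot: [-0.699, 0.03, 0.714, 0.032]
ft_force: [0.0, -0.6, -0.2]
width: 0.0694
t 11.77 TCP fence [-241.2    4. ] z 20.4 tooly ang deg -90.0 tilt [-0.021  0.004 -1.   ] F [ 0.1 -0.6] -0.2 w 0.0694
blue [(np.int32(142), array([-121.8,   44. ])), (np.int32(144), array([-121. ,  -35.9]))]
orange [(np.int32(26), array([-179.9,   42.4]))]
BLUE: sep 79.9 centre [-156.4    3.8] yaw 0.009 TCP in block frame (-84.2, 1.0)
```

View pics/p13.png

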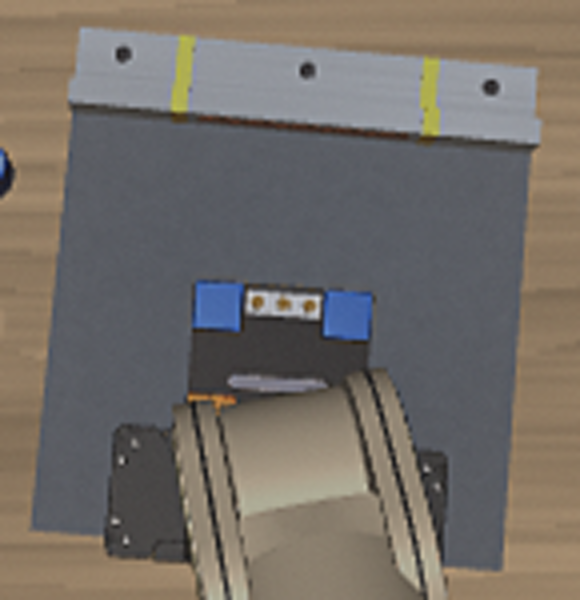

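View pics/p13_s.png

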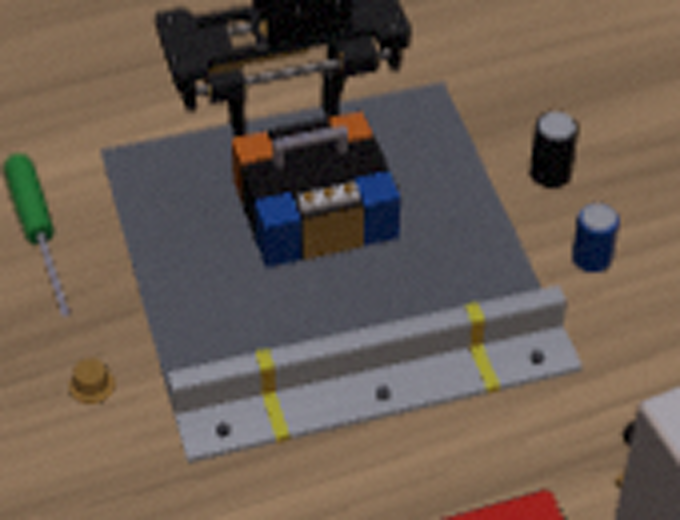

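```bash
python3 -m jog '[{"slide":[-0.3,0,-0.6],"roll":0},{"slide":[-0.3,0,-1.2],"roll":0},{"slide":[-0.3,0,-1.8],"roll":0},{"slide":[-0.3,0,-2.2],"roll":0},{"slide":[-0.3,0,-2.6],"roll":0}]'
python3 -m jog '[{"slide":[0,0,-0.5],"roll":0},{"slide":[0,0,-1],"roll":0},{"slide":[0,0,-1.5],"roll":0},{"slide":[0,0,-2],"roll":0},{"slide":[0,0,-2.5],"roll":0}]'
python3 st.py p14
```

```text
time: 12.28
ee_pos: [0.477, -0.0323, 0.0222]
eef_rot: [-0.698, 0.029, 0.715, 0.032]
ft_force: [-12.4, 1.5, 8.9]
width: 0.0696
time: 12.7
ee_pos: [0.4997, -0.0342, 0.021]
eef_rot: [-0.696, 0.029, 0.717, 0.032]
ft_force: [-12.6, 1.0, 11.9]
width: 0.0698
t 12.70 TCP fence [-193.5    4.5] z 21.0 tooly ang deg -89.9 tilt [-0.03   0.005 -1.   ] F [-12.6  -0.1] 11.9 w 0.0698
blue [(np.int32(132), array([-96.4,  43.6]))]
orange []
blue n 1
```

```bash
python3 -m jog '[{"slide":[-0.1,0,-0.6],"roll":0},{"slide":[-0.1,0,-1.2],"roll":0},{"slide":[-0.1,0,-1.8],"roll":0},{"slide":[-0.1,0,-2.4],"roll":0},{"slide":[-0.1,0,-3],"roll":0}]'
python3 -m jog '[{"slide":[-0.1,0,-0.6],"roll":0},{"slide":[-0.1,0,-1.2],"roll":0},{"slide":[-0.1,0,-1.8],"roll":0},{"slide":[-0.1,0,-2.4],"roll":0},{"slide":[-0.1,0,-2.4],"roll":0}]'
python3 st.py p15 s
```

```text
time: 13.17
ee_pos: [0.5287, -0.0367, 0.0208]
eef_rot: [-0.694, 0.029, 0.718, 0.032]
ft_force: [-13.8, 1.7, 10.9]
width: 0.0698
time: 13.58
ee_pos: [0.552, -0.0386, 0.0204]
eef_rot: [-0.693, 0.029, 0.719, 0.032]
ft_force: [-3.7, -0.1, 1.9]
width: 0.0698
t 13.58 TCP fence [-140.9    4.8] z 20.4 tooly ang deg -89.9 tilt [-0.037  0.005 -0.999] F [-3.6 -0.4] 1.9 w 0.0698
blue []
orange []
blue n 0
```

View pics/p15.png

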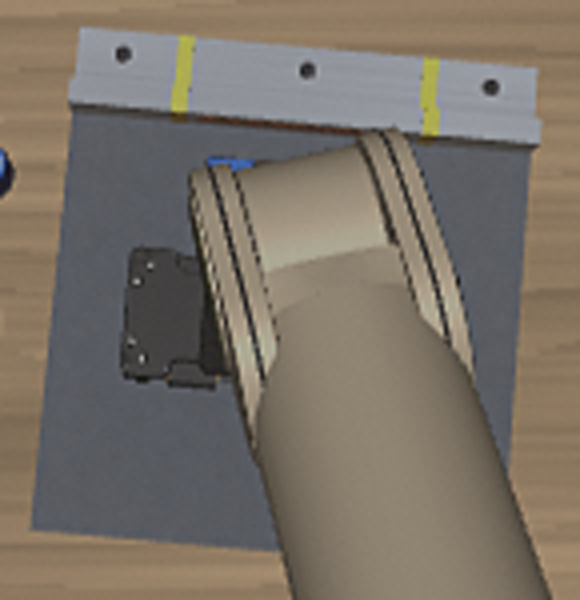

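View pics/p15_s.png

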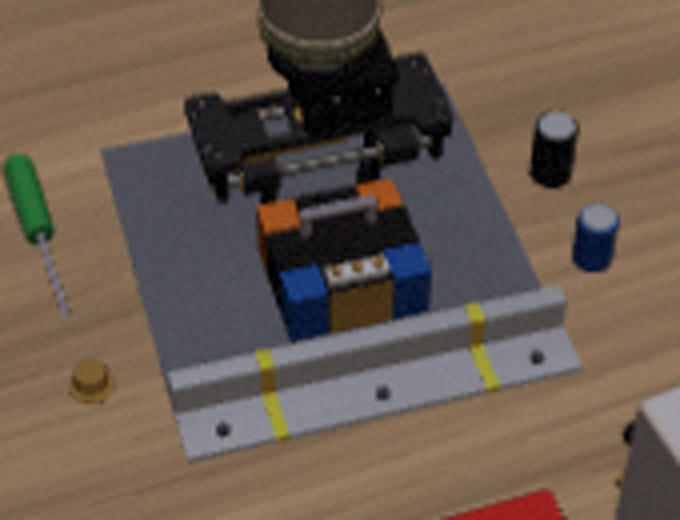

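```bash
python3 -m jog '[{"slide":[-0.1,0,-0.5],"roll":0},{"slide":[-0.1,0,-1],"roll":0},{"slide":[-0.1,0,-1.5],"roll":0},{"slide":[-0.1,0,-2],"roll":0},{"slide":[-0.1,0,-2.3],"roll":0}]'
python3 st.py
python3 -m jog '[{"slide":[0,0,-0.2],"roll":0},{"slide":[0,0,-0.4],"roll":0},{"slide":[0,0,-0.6],"roll":0},{"slide":[0,0,-0.8],"roll":0}]'
python3 st.py
```

```text
time: 14.1
ee_pos: [0.574, -0.0405, 0.0203]
eef_rot: [-0.693, 0.029, 0.72, 0.031]
ft_force: [-10.3, -0.8, 9.3]
width: 0.0698
t 14.10 TCP fence [-118.8    4.8] z 20.3 tooly ang deg -89.9 tilt [-0.038  0.005 -0.999] F [-10.2  -1.7] 9.3 w 0.0698
time: 14.43
ee_pos: [0.5804, -0.0409, 0.02]
eef_rot: [-0.691, 0.029, 0.721, 0.031]
ft_force: [-14.1, 1.0, 12.3]
width: 0.0698
t 14.43 TCP fence [-112.5    4.9] z 20.0 tooly ang deg -89.9 tilt [-0.042  0.004 -0.999] F [-14.1  -0.2] 12.3 w 0.0698
```

```bash
python3 -m jog '[{"slide":[0,0,-0.2],"roll":0},{"slide":[0,0,-0.3],"roll":0},{"slide":[0,0,-0.4],"roll":0}]'
python3 st.py
python3 st.py p16 s
```

```text
time: 14.68
ee_pos: [0.5807, -0.041, 0.0198]
eef_rot: [-0.688, 0.03, 0.724, 0.031]
ft_force: [-27.9, 1.6, 22.1]
width: 0.0695
t 14.68 TCP fence [-112.1    4.9] z 19.8 tooly ang deg -89.9 tilt [-0.051  0.004 -0.999] F [-27.9  -0.9] 22.1 w 0.0695
t 14.68 TCP fence [-112.1    4.9] z 19.8 tooly ang deg -89.9 tilt [-0.051  0.004 -0.999] F [-27.9  -0.9] 22.1 w 0.0695
blue []
orange []
blue n 0
```

View pics/p16_s.png

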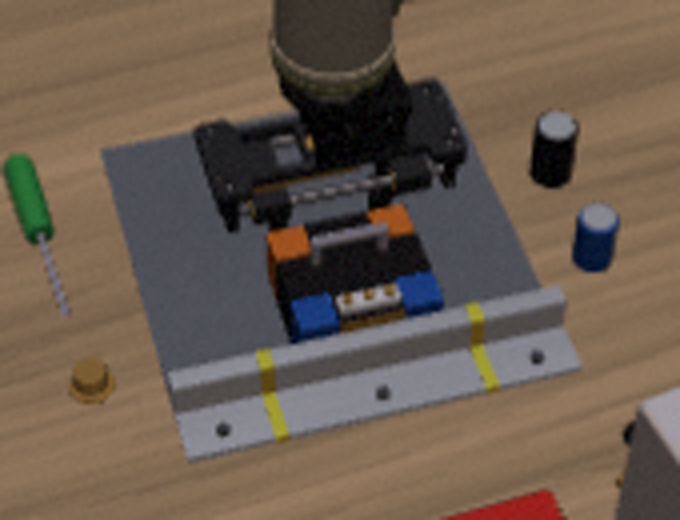

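```bash
python3 -m jog '[{"slide":[0,0,-0.1],"roll":0},{"slide":[0,0,-0.1],"roll":0}]'
python3 st.py
python3 -m jog '[{"slide":[0,0,0.8],"roll":0},{"slide":[0,0,2],"roll":0},{"slide":[0,0,4],"roll":0},{"slide":[-3,0,7],"roll":0},{"slide":[-6,0,10],"roll":0}]'
python3 -m jog '[{"slide":[-3,3,0],"roll":0},{"slide":[-6,6.5,0],"roll":0},{"slide":[-8,10,0],"roll":0},{"slide":[-8,14,0],"roll":0},{"slide":[-8,18,0],"roll":0}]'
python3 st.py p17 s
```

```text
time: 14.95
ee_pos: [0.5804, -0.0409, 0.0195]
eef_rot: [-0.687, 0.03, 0.725, 0.031]
ft_force: [-10.3, 0.8, 7.6]
width: 0.0694
t 14.95 TCP fence [-112.5    4.9] z 19.5 tooly ang deg -89.9 tilt [-0.054  0.004 -0.999] F [-10.3  -0.1] 7.6 w 0.0694
time: 15.37
ee_pos: [0.4831, -0.0325, 0.0827]
eef_rot: [-0.686, 0.029, 0.726, 0.031]
ft_force: [1.1, 0.2, 1.6]
width: 0.0694
time: 15.78
ee_pos: [0.4729, -0.2144, 0.1649]
eef_rot: [-0.688, 0.03, 0.725, 0.03]
ft_force: [0.4, -0.0, -0.3]
width: 0.0695
t 15.78 TCP fence [-204.3 -177.4] z 164.9 tooly ang deg -89.8 tilt [-0.052  0.002 -0.999] F [ 0.4 -0. ] -0.3 w 0.0695
blue [(np.int32(134), array([-16. ,  44.4])), (np.int32(133), array([-15.8, -35.7]))]
orange [(np.int32(144), array([-85.3,  43.9])), (np.int32(145), array([-85.2, -35.8]))]
sizes 69.4 80.1 79.7
block centre [-50.6   4.2] yaw 0.003 (0.2 deg)
OL [-100.8   59. ]
OR [-100.4  -51. ]
BL [-0.8 59.4]
BR [ -0.4 -50.6]
OLface42 [-100.7   46. ]
BRface-42 [ -0.5 -37.6]
BLUE: sep 80.1 centre [-50.9   4.3] yaw 0.002 TCP in block frame (-155.8, -191.0)
LEFT: sep 69.3 centre [-50.3   4.1] yaw 0.008 TCP in block frame (-157.4, -190.1)
```

View pics/p17.png

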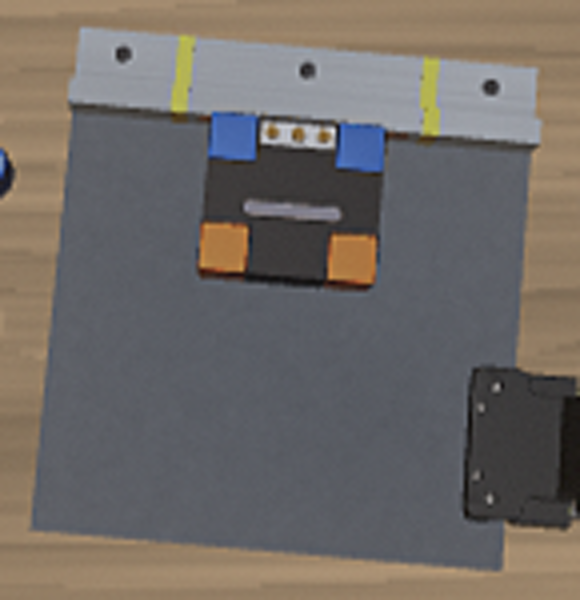

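View pics/p17_s.png

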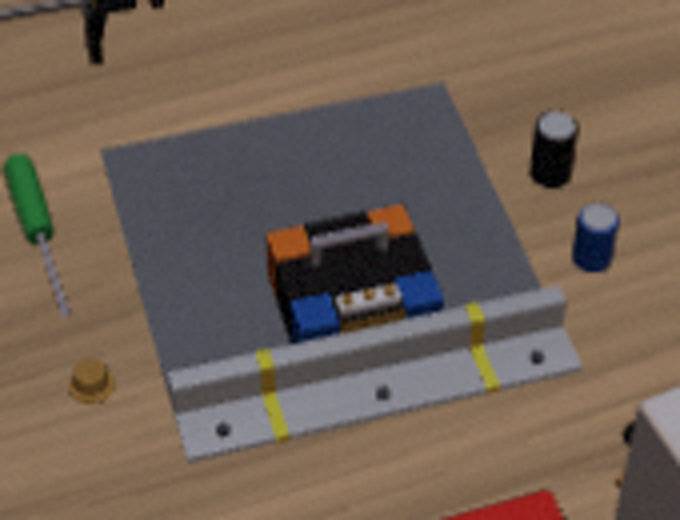

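```bash
python3 -c "
from bench import r
print(r.close_job())"
```

```text
the job is handed in; nothing more can be done
None
```

The transformer is turned and sits with its brass face flush against the fence, between the yellow marks, as far as my checks can show. I handed the job in at about 16 s.

**What I did**
- **Orange corner:** I pushed the orange corner nearest the robot with the shut fingertips, which turned the block from 0.81 to 0.44 rad.
- **Blue corner:** I then pushed the right-hand blue corner, which brought it to 0.01 rad with its face still about 106 mm clear of the fence.
- **Final push:** With the fingers about 70 mm apart on the two orange caps, I pushed it straight in. The push force rose from 14 N to 28 N as the block stopped. I then backed off and lifted clear.

**Last checks**
- **Flush:** The top picture puts the brass face 0.4 to 0.8 mm from my fence line with 0.003 rad of skew. Both are smaller than the 2 mm calibration error, so contact rests on the stall and the force rise.
- **Between the marks:** The block spans −51 to +59 mm across the fence, inside the ±75 mm limit.
- **Handle and neighbours:** I never saw anything touch the handle, but I only have about 15 mm of calculated clearance for it. I saw no change in the neighbouring items in view; the meter, jar and tray were outside the later close-ups, so I did not recheck them.
- **Disagreements:** The one-sided angle estimate gave 0.008 rad against 0.002–0.003 rad from the others, which is within pixel noise. The tool leaned up to 0.05 rad during the final push, and the vertical force reading reached 22 N.

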